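# Clamp a chopping board by feel

## Task

Slide the chopping board fully home against the clamp's fence, then turn the crank clockwise until the rubber pad meets the board and go on just until it is snug, when the crank handle pushes back about 4 N harder than it did while turning freely; more than twice that would dent the board. Let go and leave everything else where it stands.

Things in the scene. Friction and masses are not known exactly. Their poses are not given: they have to be found in the camera images.
- clamp: Aluminium hold-down clamp bolted to the worktop; place and yaw (to 0.3 rad) vary. Origin: on the worktop right below the screw's upright axis; z up, +y from screw to fence. Fence: bar 160 mm wide (x), 32 mm high, its face at y = 45 mm; behind it a column whose arm (32 mm wide, 61 to 88 mm high) reaches over the board to the screw. Only the crank is higher than 91 mm.
- fence (a point): Middle of the fence's face, 16 mm above the worktop, at y = 45 mm in the clamp's frame: the board's +y edge goes flat against it.
- spindle: The clamp's upright screw. Origin: on its axis at the crank's hub, 120 mm above the worktop at crank = 0; sinks 16 mm per turn. Below hangs a round rubber pad, 34 mm across, pushed on by hand: its height on the screw differs by 4 mm from time to time and must be felt. At crank = 0 its face is 16 to 20 mm above the board's top. The pad gives 1 mm per 40 N.
- crank (a joint): Turn of the crank, rad, 0 to 9.6; grows clockwise seen from above, lowering the pad. At a the handle is at (-45 cos a, 45 sin a) mm from the screw in the clamp's frame. Stays where left. While it moves it drags with about 8 N at the handle along its circle; each 10 N of clamping add 0.57 N. Snug is 40 to 115 N (2.3 to 6.5 N above drag); 165 N dents the board. First touch to mid-snug: about 0.75 rad.
- knob_grip (a point): Middle of the crank's upright black handle, 45 mm from the screw axis: a round post 18 mm across, 47 mm tall, that spins freely on its pin, so the hand can grip it from above and lead it round without turning. The point is 20 mm below the post's top and 29 mm above the crank's flat arm; 156 mm above the worktop at crank = 0, sinking with the screw.
- board: Wooden chopping board, 180 (x) by 145 (y) by 20 mm thick, 0.3 to 0.6 kg, flat and loose on the worktop, partly below the raised pad, 40 to 70 mm short of the fence, up to 0.15 rad askew. Origin: centre of its underside; its +y edge goes against the fence. When home the origin is at y = -27.5 mm in the clamp's frame.
- salt_shaker: Salt shaker, 44 mm across, 90 mm tall, upright beside the clamp. Origin: centre of its underside. To be left alone.
- tin_beans: Small food tin, 58 mm across, 72 mm tall, upright beside the fence. Origin: centre of its underside. To be left alone.
- mug_blue: Small dark mug, 61 by 84 mm with handle, 54 mm tall, beside the board. Origin: centre of its underside. To be left alone.

How it is judged:
On the way, in this order (a step that is already met when the one before it is completed fails the run):
1. the board lies fully home against the fence, not yet clamped (y of board in the frame of clamp above -0.0325 m and x of board in the frame of clamp between -0.03 and 0.03 m and angle between the y axis of board and the y axis of clamp, either way round below 0.05 rad and height (world z) of board below 0.004 m and contact force between spindle and board below 1 N), for 0.1 s.
2. the pad bears on the board, which is still home (y of board in the frame of clamp above -0.0325 m and x of board in the frame of clamp between -0.03 and 0.03 m and angle between the y axis of board and the y axis of clamp, either way round below 0.05 rad and height (world z) of board below 0.004 m and contact force between spindle and board above 8 N), for 0.1 s.
At the end, for the whole second after the job is handed in: The board lies flat with its edge on the fence (within 5 mm, 0.05 rad and 30 mm sideways of centre), the pad presses on it with 40 to 115 N, and stays so (y of board in the frame of clamp above -0.0325 m and x of board in the frame of clamp between -0.03 and 0.03 m and angle between the y axis of board and the y axis of clamp, either way round below 0.05 rad and height (world z) of board below 0.004 m and contact force between spindle and board between 40 and 115 N and linear speed of board below 0.01 m/s); the robot touches nothing.
It fails at once if the pad pressed on the board with more than 165 N (dented) (contact force between spindle and board above 165 N).
It fails at once if the salt shaker was pushed away (40 mm) or knocked over (distance of salt_shaker from where it was at the start of the episode above 0.04 m or angle between salt_shaker's own z axis and vertical above 0.6 rad).
It fails at once if the tin was pushed away (40 mm) or knocked over (distance of tin_beans from where it was at the start of the episode above 0.04 m or angle between tin_beans's own z axis and vertical above 0.6 rad).
It fails at once if the mug was pushed away (40 mm) or knocked over (distance of mug_blue from where it was at the start of the episode above 0.04 m or angle between mug_blue's own z axis and vertical above 0.6 rad).
It also fails if it takes over 72 s, if anything falls off the work surface, if the arm or the gripper's body presses on something with over 40 N, if the wrist force passes 120 N, or if a joint passes its speed limit or range.

## Robot

A 6-joint arm with a two-finger parallel gripper is mounted at the origin on a cart in front of the work surface, level with it; the furniture and walls round the work are solid. World frame = base frame: x ahead of the robot, y to its left, z up, the work surface at z = 0. Lengths are in m, angles in rad, forces in N, time in s.
With the tool pointing down it reaches from about 0.25 to 0.725 m from the base axis. Payload 4 kg.
Tool frame: the origin (TCP) lies between the finger pads; the fingertips stand 17 mm ahead of it and the grasp point (between the pads) lies 2 mm behind it; z points along the fingers, y is the direction in which the jaws open and shut (so a half turn about z gives the same grasp; the last joint's range is limited). The gripper opens to 85 mm and grips with 20 to 120 N. Pads are 22 mm wide; open, the fingers measure 114 mm over their backs; the gripper's body (76 mm by 85 mm) begins 54 mm behind the grasp point. The pads swing forward as they close: fully open they stand 13 mm farther back than shut.
Start: joints at [0, 0.241, 0.005, 1.335, 0, 1.571], TCP at [0.5, -0, 0.248] pointing down, gripper open.
Joint ranges: [-2.72, 2.72], [-1.05, 1.87], [-1.09, 1.28], [-1.99, 2.15], [-1.42, 1.44], [-3.14, 3.14]. Speed limits (rad/s): [2.79, 2.79, 3.14, 3.14, 3.14, 3.14].

## Interface

Orientations are given as a unit quaternion [x, y, z, w].
In Python, from workcell import readout, viewer, order gives the robot as it stands. The module is installed in compiled form; this text tells all that it offers.
- The arm moves only by the shell command python3 -m crank 'ROWS'. ROWS is text: rows parted by semicolons, each of 7 numbers parted by spaces: the shift along the tool's x, y, z in m, then the turn, a rotation vector about the tool's x, y, z in rad, then the gripper's target within -1 to 1 (shut at 1, half-way at 0, fully open at -1). A call has 1 to 20 rows; each row shifts and turns the pose as measured when the row begins, along the tool's axes as they then stand; what a row does not reach is not made up. A row lasts 1/12 s, in which the tool goes at most 41.7 mm and 7.16 degrees, less where a joint would pass 70% of its speed; a pose out of reach is approached as far as the arm can. A call with a gripper value outside its range is refused whole. The fingers move at their own pace and stop on an object; the grip force is fixed at half the most. Time passes only in rows, so rows that do not move let the fingers close. It gives the time, the measured TCP pose, the force and the opening at its end, in the units of the state.
- readout.get_obs(): the state, without advancing time (a new reading comes with each control period).
- viewer.camera(name): name is "scene" or "side" or "wrist"; returns the picture (480x640x3 uint8, red, green, blue); there is no depth.
- viewer.calibration(name): a dict with "fx", "fy", "cx", "cy" (pixels), "eye" and "rotation" of the camera in the world. Camera axes: x right, y down, z forward; pixel columns grow to the right and rows downward; lengths in m; the calibration is good to about 2 mm. The wrist camera is an equidistant fisheye: a pixel r from the principal point sees the ray r / f radians off the axis. A picture is of the moment at which its call begins: read the wrist's pose just before it. calibration takes no time and is no camera call; for the wrist camera it gives the pose at the moment of the call.
- order.job_done(): hands the job in, once; it reports no verdict.
The state is a dict: "clock": time; "joint_pos": joint angles; "joint_vel": joint speeds; "tau": joint torques, N m; "eef_pos": TCP position; "tool_rot": TCP orientation; "ft_force": force on the tool from outside, world axes, zero at the start; "ft_torque": the same for the moment, N m; "grip_width": finger opening in m.
Only numpy, scipy, OpenCV 4.12 (cv2) and the standard library are available. Lean on these libraries where they do the work, as an engineer would, in place of code of your own. Each camera call takes 0.05 s, during which the arm holds its last target. There are 200 camera calls.

## Working session

There is one attempt and no reset: what is moved stays moved. The work goes in short steps, Python scripts to look and compute and a shell command to move; the robot and the scene stay as the last step left them, time stands still between calls to the robot, and variables do not carry over. Pictures are saved under pics/ and viewed, about 8 in all and at most 12, crops included, and the job is handed in when it is done.

```bash
mkdir -p pics; python3 - <<'E'
from workcell import readout, viewer
import cv2,numpy as np
print(readout.get_obs())
for n in ("scene","side","wrist"):
    c=viewer.calibration(n);print(n,c)
    cv2.imwrite(f"pics/{n}0.png",viewer.camera(n)[:,:,::-1])
E
```

```text
{'clock': 0.0, 'joint_pos': array([6.27335841e-06, 2.41445859e-01, 3.70696896e-03, 1.33517596e+00,
       1.08024784e-05, 1.57078720e+00]), 'joint_vel': array([ 0.00031368, -0.00124639, -0.00088756, -0.00102124,  0.00071944,
        0.00047897]), 'tau': array([ 5.50268451e-04, -3.72315860e+01,  2.52406776e+01,  1.67737965e-02,
        2.29149265e-05,  1.14679995e-05]), 'eef_pos': array([4.99404517e-01, 6.22785359e-06, 2.47389899e-01]), 'tool_rot': array([ 0.70710094,  0.70711183, -0.00074519, -0.00075283]), 'ft_force': array([0.8774169 , 0.29220498, 0.52961768]), 'ft_torque': array([-0.01865113, -0.00826652,  0.00879089]), 'grip_width': 0.08533175216651094}
scene {'fx': 577.2249750166609, 'fy': 577.2249750166609, 'cx': 305.99984411644857, 'cy': 245.82025905530116, 'eye': array([-0.02969517,  0.54417946,  0.66191524]), 'rotation': array([-0.37226175,  0.80214324, -0.42384576,  0.19581163])}
side {'fx': 459.36601816553195, 'fy': 459.36601816553195, 'cx': 326.2886725643418, 'cy': 246.41781165547906, 'eye': array([ 0.58698243, -0.6630375 ,  0.57695327]), 'rotation': array([ 0.88317764,  0.02523001, -0.00900233, -0.46827306])}
wrist {'fx': 371.64829954431775, 'fy': 371.64829954431775, 'cx': 323.25244259290406, 'cy': 241.77232610083243, 'eye': array([0.50099178, 0.08079299, 0.37322496]), 'rotation': array([ 9.87260666e-01,  1.55482518e-04, -1.60990842e-03,  1.59102991e-01])}
```

View pics/scene0.png

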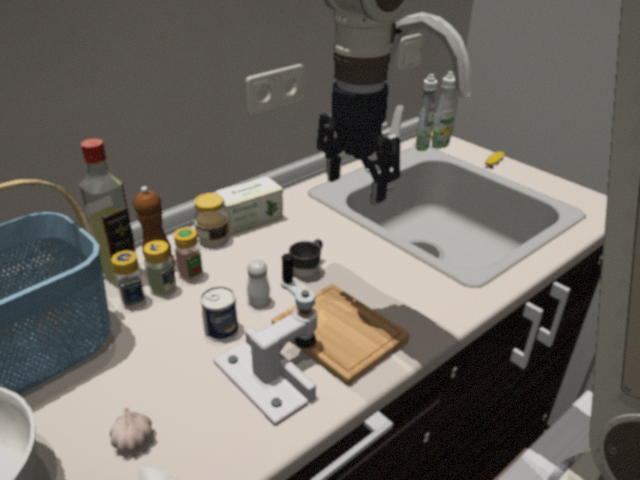

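View pics/side0.png

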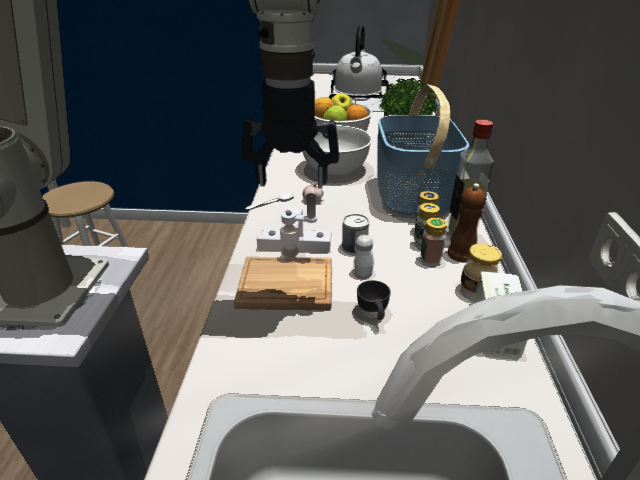

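View pics/wrist0.png

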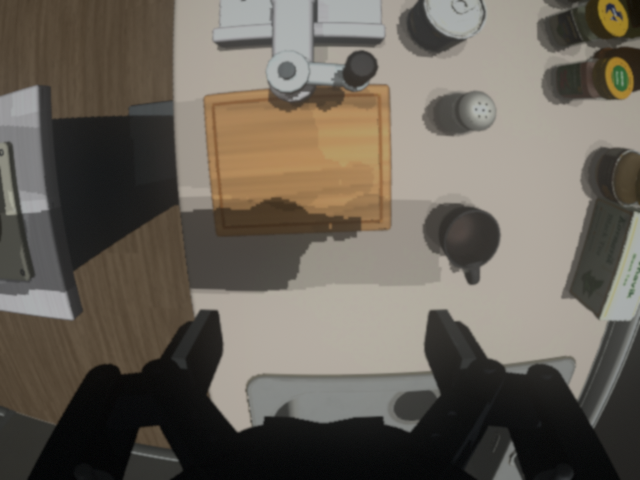

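Wrist view: the board's corners are about (205,95), (387,85), (392,230) and (217,236). The hub is at (287,72), the knob top at (360,63), and the fence's lower front edge runs (215,46)–(384,40). The mug is at (470,237), the salt shaker at (470,110) and the tin at (450,20).

```bash
cat > h.py <<'E'
import numpy as np,cv2
from scipy.spatial.transform import Rotation as R
from workcell import readout, viewer
def ray(c,p,fish):
    x,y=(p[0]-c["cx"])/c["fx"],(p[1]-c["cy"])/c["fy"]
    if fish:
        r=np.hypot(x,y); d=np.array([x/r*np.sin(r),y/r*np.sin(r),np.cos(r)])
    else: d=np.array([x,y,1.])
    return R.from_quat(c["rotation"]).apply(d)
def hit(c,p,z,fish=True):
    d=ray(c,p,fish); return c["eye"]+d*(z-c["eye"][2])/d[2]
E
python3 - <<'E'
from h import *
np.set_printoptions(precision=4,suppress=True)
c=viewer.calibration("wrist")
im=cv2.imread("pics/wrist0.png")
for n,p,z in [("b",(205,95),.02),("b",(387,85),.02),("b",(392,230),.02),("b",(217,236),.0),("b",(217,234),.02),("fenceL bot",(215,46),0),("fenceR bot",(384,40),0),("fenceL top",(216,29),.032),("fenceR top",(384,23),.032),("hub",(287,72),.133),("knobtop",(361,58),.176),("salt",(477,110),.09),("tin",(463,15),.072),("mug",(478,237),.054)]:
    print(n,hit(c,p,z))
s=viewer.calibration("scene")
for n,p,z in [("hub",(305,296),.133),("knob",(288,257),.176)]: print("scene",n,hit(s,p,z,False))
s=viewer.calibration("side")
for n,p,z in [("hub",(291,214),.133),("knob",(311,194),.176)]: print("side",n,hit(s,p,z,False))
cv2.imwrite("pics/crop.png",cv2.resize(im[0:260,170:520],None,fx=2.2,fy=2.2,interpolation=cv2.INTER_CUBIC))
E
```

```text
b [0.3864 0.1123 0.02  ]
b [0.5597 0.1185 0.02  ]
b [ 0.5689 -0.0236  0.02  ]
b [ 0.3848 -0.0362  0.    ]
b [ 0.3912 -0.0278  0.02  ]
fenceL bot [0.3908 0.1651 0.    ]
fenceR bot [0.56   0.1673 0.    ]
fenceL top [0.401  0.1747 0.032 ]
fenceR top [0.5551 0.1767 0.032 ]
hub [0.4774 0.1143 0.133 ]
knobtop [0.5201 0.116  0.176 ]
salt [0.6215 0.0967 0.09  ]
tin [0.6165 0.1801 0.072 ]
mug [ 0.648 -0.02   0.054]
scene hub [0.4639 0.1272 0.133 ]
scene knob [0.5077 0.1225 0.176 ]
side hub [0.4822 0.0972 0.133 ]
side knob [0.521  0.0999 0.176 ]
```

View pics/crop.png

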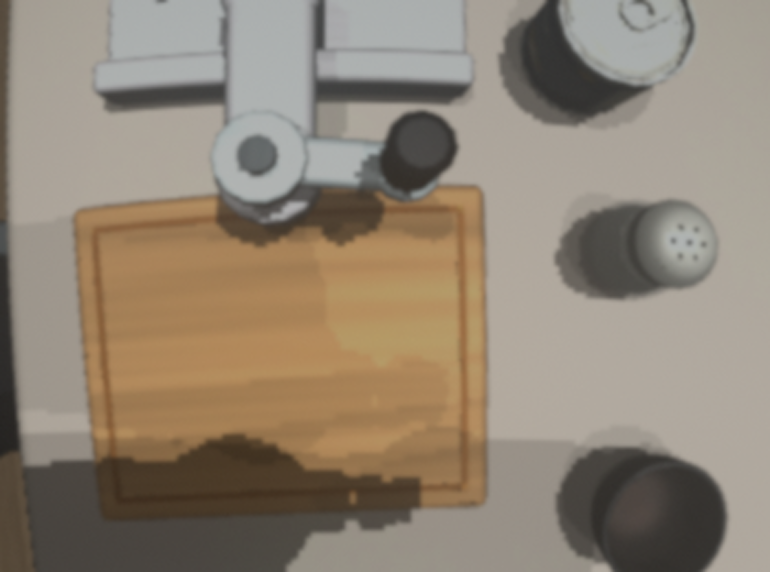

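```bash
python3 - <<'E'
from h import *
np.set_printoptions(precision=4,suppress=True)
C={n:viewer.calibration(n) for n in("wrist","scene","side")}
def tri(ps):
    A=np.zeros((3,3));b=np.zeros(3)
    for n,p in ps.items():
        d=ray(C[n],p,n=="wrist");d/=np.linalg.norm(d);P=np.eye(3)-np.outer(d,d);A+=P;b+=P@C[n]["eye"]
    x=np.linalg.solve(A,b)
    print(x,[round(float(np.linalg.norm(np.cross(x-C[n]["eye"],(d:=ray(C[n],p,n=="wrist"))/np.linalg.norm(d)))),4) for n,p in ps.items()])
tri({"wrist":(287,71),"scene":(305,294),"side":(291,213)})
tri({"wrist":(361,64),"scene":(288,257),"side":(311,196)})
E
python3 -m crank '0 0 0 0 0 -0.124 -1;0 0 0 0 0 -0.124 -1;0 0 0 0 0 -0.124 -1;0 0 0 0 0 -0.124 -1;0 0 0 0 0 -0.124 -1;0 0 0 0 0 -0.124 -1;0 0 0 0 0 -0.124 -1;0 0 0 0 0 -0.124 -1;0 0 0 0 0 -0.124 -1;0 0 0 0 0 -0.124 -1;0 0 0 0 0 -0.124 -1;0 0 0 0 0 -0.124 -1;0 0 0 0 0 -0.124 -1;0 0 0 0 0 -0.124 -1'
python3 -c "from workcell import readout as r;print(r.get_obs()['joint_pos'])"
```

```text
[0.4776 0.1165 0.1233] [0.0012, 0.0009, 0.002]
[0.5202 0.1136 0.1649] [0.0012, 0.0007, 0.0006]
clock: 1.32
eef_pos: [0.4957, -0.0, 0.2418]
tool_rot: [-0.092, 0.996, 0.001, -0.007]
ft_force: [1.4, 0.1, -0.2]
grip_width: 0.0859
[-9.64775425e-06  2.46168361e-01 -4.77670679e-03  1.33446395e+00
 -2.51424910e-06 -1.84369610e-01]
```

```bash
python3 -m crank '0 0 0 0 0 -0.124 -1;0 0 0 0 0 -0.124 -1;0 0 0 0 0 -0.124 -1;0 0 0 0 0 -0.124 -1;0 0 0 0 0 -0.124 -1;0 0 0 0 0 -0.124 -1;0 0 0 0 0 -0.124 -1;0 0 0 0 0 -0.124 -1;0 0 0 0 0 -0.124 -1;0 0 0 0 0 -0.124 -1;0 0 0 0 0 -0.124 -1;0 0 0 0 0 -0.036 -1;0.02 0.006 0.02 0 0 0 -1;0.02 0.006 0.03 0 0 0 -1;0.02 0.006 0.03 0 0 0 -1;0.01 0 0.03 0 0 0 -1;0 0 0.02 0 0 0 -1'
python3 - <<'E'
from h import *
o=readout.get_obs();print(o["joint_pos"],R.from_quat(o["tool_rot"]).as_matrix().round(3))
E
```

```text
clock: 2.73
eef_pos: [0.4783, -0.0722, 0.108]
tool_rot: [0.72, -0.694, -0.004, 0.004]
ft_force: [-0.7, 0.3, -0.4]
grip_width: 0.0854
[-0.14827139  0.32740715 -0.26497417  0.98907038 -0.00249555 -1.75457267] [[ 0.036 -0.999 -0.011]
 [-0.999 -0.036 -0.001]
 [ 0.001  0.011 -1.   ]]
```

```bash
python3 -m crank '0 0 0.03 0 0 0.023 -1;0 0 0.025 0 0 0 -1;0 0 0.015 0 0 0 -1;0 0 0.004 0 0 0 -1'
python3 - <<'E'
from h import *
cv2.imwrite("pics/w1.png",viewer.camera("wrist")[:,:,::-1])
E
```

```text
clock: 3.07
eef_pos: [0.4728, -0.0734, 0.0265]
tool_rot: [0.71, -0.704, -0.007, 0.007]
ft_force: [0.6, 0.9, -0.0]
grip_width: 0.085
```

View pics/w1.png

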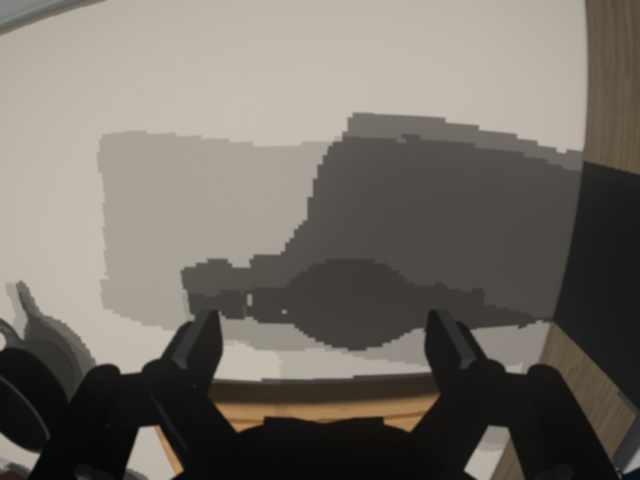

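The wrist view shows both fingers clear of the board's -y edge (row ~385) and the mug well to the left. Next I'll feel down for the worktop.

```bash
f(){ grep -E "eef_pos|ft_force"; }
python3 -m crank '0 -0.004 0.003 0 0 0 -1'|f;python3 -m crank '0 0 0.003 0 0 0 -1'|f;python3 -m crank '0 0 0.003 0 0 0 -1'|f;python3 -m crank '0 0 0 0 0 0 -1'|f
```

```text
eef_pos: [0.4763, -0.0733, 0.0237]
ft_force: [0.1, 0.6, 0.2]
eef_pos: [0.4776, -0.0733, 0.0212]
ft_force: [0.4, -0.4, 0.5]
eef_pos: [0.4787, -0.0734, 0.0189]
ft_force: [-0.1, 0.1, 0.3]
eef_pos: [0.4794, -0.0734, 0.0193]
ft_force: [0.2, 0.3, 1.1]
```

```bash
f(){ grep -E "eef_pos|ft_force"; }
python3 -m crank '0 0 0.002 0 0 0 -1'|f;python3 -m crank '0 0 0.002 0 0 0 -1'|f;python3 -m crank '0 0 0.002 0 0 0 -1'|f;python3 -m crank '0 0 0.002 0 0 0 -1'|f
```

```text
eef_pos: [0.4806, -0.0735, 0.0183]
ft_force: [-0.1, 0.4, 0.1]
eef_pos: [0.4812, -0.0736, 0.0169]
ft_force: [-0.4, 0.1, 0.6]
eef_pos: [0.4818, -0.0736, 0.0153]
ft_force: [0.6, 0.2, -0.3]
eef_pos: [0.4821, -0.0736, 0.0135]
ft_force: [-0.2, -0.8, 0.6]
```

```bash
f(){ grep -E "eef_pos|ft_force"; }
python3 -m crank '-0.008 0 -0.0005 0 0 0 -1;-0.008 0 -0.0005 0 0 0 -1;-0.008 0 -0.0005 0 0 0 -1;-0.005 0 -0.0005 0 0 0 -1;-0.005 0 -0.0005 0 0 0 -1;-0.005 0 -0.0005 0 0 0 -1'|f
python3 -m crank '-0.005 0 -0.0005 0 0 0 -1;-0.005 0 -0.0005 0 0 0 -1;-0.005 0 -0.0005 0 0 0 -1;-0.005 0 -0.0005 0 0 0 -1'|f
python3 -m crank '-0.005 0 -0.0005 0 0 0 -1;-0.005 0 -0.0005 0 0 0 -1'|f
```

```text
eef_pos: [0.4809, -0.0315, 0.0163]
ft_force: [0.9, -1.4, -0.3]
eef_pos: [0.4804, -0.0096, 0.0182]
ft_force: [-0.0, -2.2, -0.9]
eef_pos: [0.4802, 0.0014, 0.0192]
ft_force: [0.7, -2.5, -0.2]
```

```bash
f(){ grep -E "eef_pos|ft_force"; }
python3 -m crank '-0.002 0 0.003 0 0 0 -1;-0.002 0 0.003 0 0 0 -1'|f
for i in 1; do python3 -m crank '-0.003 0 0 0 0 0 -1'|f; python3 -m crank '-0.003 0 0 0 0 0 -1'|f;python3 -m crank '-0.003 0 0 0 0 0 -1'|f;done
```

```text
eef_pos: [0.4814, 0.005, 0.0143]
ft_force: [-1.2, -3.9, 4.0]
eef_pos: [0.481, 0.0055, 0.0141]
ft_force: [-2.8, -15.0, 2.7]
eef_pos: [0.4808, 0.0055, 0.0141]
ft_force: [-0.7, -11.7, 5.8]
eef_pos: [0.4806, 0.0055, 0.0142]
ft_force: [-2.4, -11.0, 4.1]
```

```bash
f(){ grep -E "eef_pos|ft_force"; }
python3 -m crank '-0.005 0 0 0 0 0 -1;-0.005 0 0 0 0 0 -1'|f
python3 -m crank '0.01 0 -0.001 0 0 0 -1;0.015 0 -0.002 0 0 0 -1;0 0 -0.03 0 0 0 -1;0 0 -0.04 0 0 0 -1;0 0 -0.04 0 0 0 -1;0 0 -0.04 0 0 0 -0.2;0 0 -0.04 0 0 0 -0.2;0 0 -0.02 0 0 0 -0.2;0 0 0 0 0 0 -0.2'|f
python3 - <<'E'
from h import *
import pickle
c=viewer.calibration("wrist");im=viewer.camera("wrist")[:,:,::-1];pickle.dump(c,open("c2.pkl","wb"))
cv2.imwrite("pics/w2.png",im)
E
```

```text
eef_pos: [0.4797, 0.0059, 0.0145]
ft_force: [-1.6, -19.0, 4.2]
eef_pos: [0.4791, -0.0071, 0.2335]
ft_force: [0.3, 0.2, -0.3]
```

View pics/w2.png

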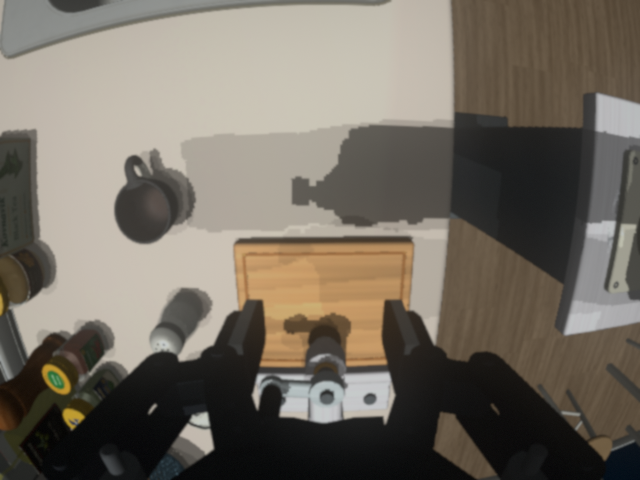

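The board's far edge lies along the fence (row ~367), with its near corners at (236,241) and (411,239). The hub is at (326,397) and the knob top at about (270,390). I'll check these numerically.

```bash
python3 - <<'E'
from h import *
import pickle
np.set_printoptions(precision=4,suppress=True)
c=pickle.load(open("c2.pkl","rb"))
for n,p,z in [("bR",(236,241),.02),("bL",(411,239),.02),("hub",(326,397),.123),("knob",(270,390),.166)]: print(n,hit(c,p,z))
o=readout.get_obs();print(R.from_quat(o["tool_rot"]).as_matrix().round(3),o["eef_pos"])
E
```

```text
bR [0.5606 0.0143 0.02  ]
bL [0.3899 0.0145 0.02  ]
hub [0.4766 0.1185 0.123 ]
knob [0.5148 0.076  0.166 ]
[[-0.006 -1.    -0.021]
 [-0.999  0.007 -0.038]
 [ 0.038  0.021 -0.999]] [ 0.4788 -0.0072  0.232 ]
```

```bash
f(){ grep -E "eef_pos|ft_force|grip"; }
python3 -m crank '-0.03 -0.01 0 0.021 -0.038 0 -0.2;-0.03 -0.012 0 0 0 0 -0.2;-0.03 -0.01 0 0 0 0 -0.2;-0.02 -0.005 0.01 0 0 0 -0.2;-0.008 -0.005 0.015 0 0 0 -0.2;0 0 0 0 0 0 -0.2'|f
python3 - <<'E'
from h import *
o=readout.get_obs();print(R.from_quat(o["tool_rot"]).as_matrix().round(3),o["eef_pos"])
cv2.imwrite("pics/s2.png",cv2.resize(viewer.camera("side")[100:300,200:420,::-1],None,fx=3,fy=3))
E
```

```text
eef_pos: [0.52, 0.1155, 0.1965]
ft_force: [-0.1, 0.5, -0.3]
grip_width: 0.0512
[[-0.011 -1.    -0.009]
 [-1.     0.011  0.007]
 [-0.007  0.009 -1.   ]] [0.52001561 0.11546189 0.19650272]
```

View pics/s2.png

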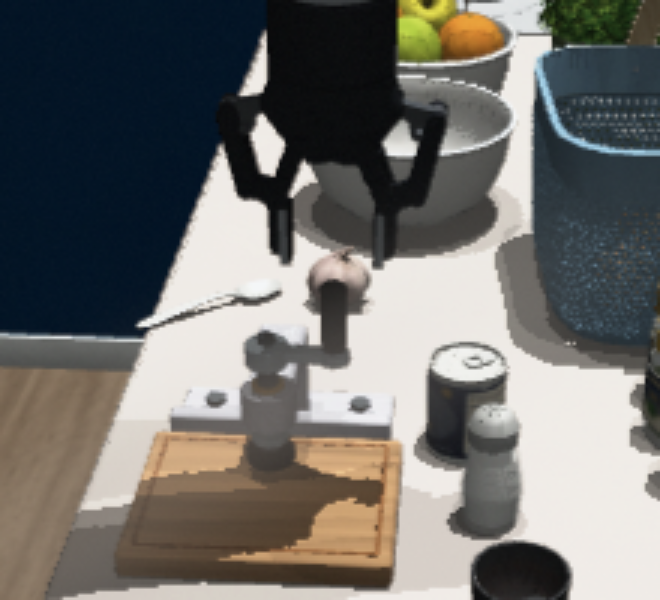

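The fingers straddle the post in x (post at 333 px, fingers at 285 and 382) and the board sits against the fence. Next: descend and grip.

```bash
f(){ grep -E "clock|eef_pos|ft_force|grip"; }
python3 -m crank '0.0015 -0.001 0.015 0 0 0 -0.2;0 0 0.015 0 0 0 -0.2;0 0 0.012 0 0 0 -0.2;0 0 0.001 0 0 0 0.3;0 0 0 0 0 0 1;0 0 0 0 0 0 1;0 0 0 0 0 0 1;0 0 0 0 0 0 1;0 0 0 0 0 0 1'|f
```

```text
clock: 7.47
eef_pos: [0.5199, 0.1097, 0.1516]
ft_force: [2.1, 1.5, -5.2]
grip_width: 0.0162
```

```bash
f(){ grep -E "clock|eef_pos|ft_force|grip"; }
cat > ang.py <<'E'
from h import *
o=readout.get_obs();p=o["eef_pos"];d=p-np.array([.477,.115,0])
a=np.arctan2(d[1],-d[0])%(2*np.pi)
t=np.array([np.sin(a),np.cos(a)]);r=np.array([-np.cos(a),np.sin(a)])
f=o["ft_force"][:2]
print("a %.3f r %.4f z %.4f Fdrag %.2f Frad %.2f w %.4f"%(a,np.hypot(*d[:2]),p[2],-f@t,f@r,o["grip_width"]),"xy",p[:2].round(4),"Fz %.1f"%o["ft_force"][2])
E
python3 ang.py
python3 -m crank '0.0084 0.0013 0.0004 0 0 0 1'|f;python3 ang.py
python3 -m crank '0.0081 0.0026 0.0004 0 0 0 1'|f;python3 ang.py
python3 -m crank '0.0076 0.0038 0.0004 0 0 0 1'|f;python3 ang.py
python3 -m crank '0.0070 0.0049 0.0004 0 0 0 1'|f;python3 ang.py
```

```text
a 3.264 r 0.0432 z 0.1516 Fdrag 1.70 Frad 1.92 w 0.0162 xy [0.5199 0.1097] Fz -5.2
clock: 7.55
eef_pos: [0.5191, 0.1038, 0.1513]
ft_force: [2.8, 8.6, -8.1]
grip_width: 0.0164
a 3.403 r 0.0435 z 0.1513 Fdrag 8.99 Frad 0.53 w 0.0164 xy [0.5191 0.1038] Fz -8.1
clock: 7.63
eef_pos: [0.5173, 0.0976, 0.1509]
ft_force: [4.3, 8.2, -9.1]
grip_width: 0.0164
a 3.550 r 0.0439 z 0.1509 Fdrag 9.26 Frad 0.65 w 0.0164 xy [0.5173 0.0976] Fz -9.1
clock: 7.72
eef_pos: [0.5146, 0.0917, 0.1505]
ft_force: [4.6, 7.3, -8.7]
grip_width: 0.0166
a 3.697 r 0.0443 z 0.1505 Fdrag 8.62 Frad 0.01 w 0.0166 xy [0.5146 0.0917] Fz -8.7
clock: 7.8
eef_pos: [0.5111, 0.0861, 0.1501]
ft_force: [5.9, 6.3, -9.3]
grip_width: 0.0164
a 3.844 r 0.0447 z 0.1501 Fdrag 8.67 Frad 0.45 w 0.0164 xy [0.5111 0.0861] Fz -9.3
```

```bash
python3 -m crank '0.006 0.006 0.0012 0 0 0 1;0.0051 0.0068 0.0012 0 0 0 1;0.0041 0.0075 0.001 0 0 0 1'>/dev/null;python3 ang.py
python3 -m crank '0.0029 0.008 0.0006 0 0 0 1;0.0017 0.0083 0.0006 0 0 0 1;0.0005 0.0085 0.0006 0 0 0 1'>/dev/null;python3 ang.py
python3 -m crank '-0.0007 0.0085 0.0005 0 0 0 1;-0.002 0.0083 0.0005 0 0 0 1'>/dev/null;python3 ang.py
```

```text
a 4.255 r 0.0459 z 0.1490 Fdrag 8.59 Frad 0.42 w 0.0163 xy [0.4973 0.0738] Fz -8.3
a 4.685 r 0.0472 z 0.1478 Fdrag 8.31 Frad -1.14 w 0.0163 xy [0.4783 0.0679] Fz -9.4
a 4.971 r 0.0479 z 0.1470 Fdrag 8.23 Frad -1.90 w 0.0164 xy [0.4648 0.0687] Fz -10.1
```

```bash
sed -i 's/\.477,\.115,0/.475,.1125,0/' ang.py
python3 -m crank '-0.0025 0.0081 0.0012 0 0 0 1;-0.0037 0.0077 0.0012 0 0 0 1'>/dev/null;python3 ang.py
python3 -m crank '-0.0048 0.007 0.0012 0 0 0 1;-0.0057 0.0063 0.001 0 0 0 1'>/dev/null;python3 ang.py
python3 -m crank '-0.0066 0.0054 0.001 0 0 0 1'>/dev/null;python3 ang.py
python3 -m crank '-0.0073 0.0043 0.001 0 0 0 1'>/dev/null;python3 ang.py
python3 -m crank '-0.0079 0.0032 0.001 0 0 0 1'>/dev/null;python3 ang.py
```

```text
a 5.220 r 0.0453 z 0.1460 Fdrag 6.84 Frad -1.51 w 0.0168 xy [0.453  0.0729] Fz -4.3
a 5.495 r 0.0456 z 0.1453 Fdrag 8.37 Frad -2.16 w 0.0164 xy [0.4429 0.0802] Fz -6.4
a 5.635 r 0.0458 z 0.1449 Fdrag 8.32 Frad -1.91 w 0.0161 xy [0.4385 0.0849] Fz -3.9
a 5.775 r 0.0459 z 0.1444 Fdrag 8.31 Frad -1.86 w 0.0159 xy [0.4349 0.0901] Fz -1.6
a 5.913 r 0.0461 z 0.1440 Fdrag 8.43 Frad -1.12 w 0.0161 xy [0.4321 0.0958] Fz -0.0
```

```bash
python3 -m crank '-0.0081 0.0025 0.0004 0 0 0 1'>/dev/null;python3 ang.py
python3 -m crank '-0.0084 0.0014 0.0004 0 0 0 1'>/dev/null;python3 ang.py
python3 -m crank '-0.0085 0.0002 0.0004 0 0 0 1'>/dev/null;python3 ang.py
python3 -m crank '-0.0084 -0.001 0.0004 0 0 0 1'>/dev/null;python3 ang.py
python3 -m crank '-0.0082 -0.0022 0.0004 0 0 0 1'>/dev/null;python3 ang.py
```

```text
a 6.048 r 0.0463 z 0.1439 Fdrag 8.39 Frad -7.72 w 0.0165 xy [0.43   0.1017] Fz -8.5
a 6.180 r 0.0465 z 0.1435 Fdrag 7.95 Frad -5.43 w 0.0168 xy [0.4288 0.1077] Fz -6.2
a 0.025 r 0.0466 z 0.1431 Fdrag 7.95 Frad -4.22 w 0.0164 xy [0.4284 0.1137] Fz -2.9
a 0.159 r 0.0460 z 0.1434 Fdrag 8.22 Frad -2.38 w 0.0166 xy [0.4296 0.1198] Fz 2.1
a 0.283 r 0.0461 z 0.1433 Fdrag 7.48 Frad -2.52 w 0.0165 xy [0.4308 0.1254] Fz -2.9
```

```bash
python3 -m crank '-0.008 -0.0031 0.0008 0 0 0 1'>/dev/null;python3 ang.py
python3 -m crank '-0.0075 -0.0042 0.0008 0 0 0 1'>/dev/null;python3 ang.py
python3 -m crank '-0.0069 -0.0052 0.0008 0 0 0 1'>/dev/null;python3 ang.py
python3 -m crank '-0.0061 -0.006 0.0008 0 0 0 1'>/dev/null;python3 ang.py
```

```text
a 0.407 r 0.0461 z 0.1428 Fdrag 8.56 Frad -1.20 w 0.0163 xy [0.4326 0.1308] Fz 4.4
a 0.532 r 0.0462 z 0.1425 Fdrag 7.75 Frad 0.05 w 0.0165 xy [0.4352 0.1359] Fz 5.5
a 0.654 r 0.0462 z 0.1422 Fdrag 8.37 Frad 0.29 w 0.0165 xy [0.4383 0.1406] Fz 6.6
a 0.769 r 0.0462 z 0.1419 Fdrag 9.01 Frad 1.65 w 0.0162 xy [0.4418 0.1446] Fz 6.6
```

```bash
python3 -m crank '-0.0058 -0.0063 0 0 0 0 1'>/dev/null;python3 ang.py
python3 -m crank '-0.005 -0.0069 0 0 0 0 1'>/dev/null;python3 ang.py
```

```text
a 0.867 r 0.0462 z 0.1419 Fdrag 9.27 Frad -2.77 w 0.0164 xy [0.4452 0.1477] Fz -0.9
a 0.953 r 0.0461 z 0.1417 Fdrag 9.71 Frad 0.43 w 0.0163 xy [0.4483 0.1501] Fz 2.9
```

```bash
python3 -m crank '-0.0049 -0.0076 0.0002 0 0 0 1'>/dev/null;python3 ang.py
python3 -m crank '-0.0043 -0.0079 0.0002 0 0 0 1'>/dev/null;python3 ang.py
```

```text
a 1.049 r 0.0462 z 0.1414 Fdrag 10.37 Frad 0.20 w 0.0165 xy [0.452  0.1525] Fz 7.1
a 1.146 r 0.0462 z 0.1412 Fdrag 10.42 Frad 0.13 w 0.0161 xy [0.456  0.1546] Fz 5.7
```

```bash
python3 -m crank '-0.0035 -0.0085 0 0 0 0 1'>/dev/null;python3 ang.py
python3 -m crank '-0.0028 -0.0088 0 0 0 0 1'>/dev/null;python3 ang.py
```

```text
a 1.242 r 0.0461 z 0.1411 Fdrag 11.21 Frad 1.09 w 0.0167 xy [0.4601 0.1562] Fz 3.7
a 1.336 r 0.0462 z 0.1408 Fdrag 11.37 Frad 0.55 w 0.0167 xy [0.4643 0.1574] Fz 4.0
```

```bash
python3 -m crank '-0.002 -0.009 0 0 0 0 1'>/dev/null;python3 ang.py
```

```text
a 1.431 r 0.0463 z 0.1406 Fdrag 11.58 Frad 1.03 w 0.0163 xy [0.4686 0.1583] Fz 3.7
```

```bash
python3 -m crank '-0.001 -0.0075 0 0 0 0 1'>/dev/null;python3 ang.py
python3 -m crank '0 0 0 0 0 0 1;0 0 0 0 0 0 1'>/dev/null;python3 ang.py
python3 -m crank '0 0 -0.0005 0 0 0 0.3;0 0 -0.0005 0 0 0 -0.2;0 0 -0.0005 0 0 0 -0.3;0 0 -0.0005 0 0 0 -0.3;0 0 -0.0005 0 0 0 -0.3'>/dev/null;python3 ang.py
```

```text
a 1.494 r 0.0461 z 0.1403 Fdrag 11.89 Frad 1.77 w 0.0166 xy [0.4714 0.1584] Fz 3.6
a 1.482 r 0.0457 z 0.1408 Fdrag -1.77 Frad 1.44 w 0.0166 xy [0.4709 0.1581] Fz -7.9
a 1.514 r 0.0452 z 0.1465 Fdrag -0.53 Frad 0.57 w 0.0556 xy [0.4725 0.1577] Fz 0.2
```

Released; the handle's excess was about 3.7 N. Next: raise clear and look.

```bash
python3 -m crank '0 0 -0.015 0 0 0 -0.3;0 0 -0.025 0 0 0 -0.3;0 0 -0.03 0 0 0 -0.3;0 0 -0.03 0 0 0 -0.3;0.03 0 -0.01 0 0 0 -0.3;0.04 0 0 0 0 0 -0.3;0.04 0 0 0 0 0 -0.3;0.03 0 0 0 0 0 -0.3;0 0 0 0 0 0 -0.3;0 0 0 0 0 0 -0.3'
python3 - <<'E'
from h import *
a=viewer.camera("side")[150:330,200:420,::-1];b=viewer.camera("scene")[220:420,190:430,::-1]
cv2.imwrite("pics/f.png",np.hstack([cv2.resize(a,(400,400)),cv2.resize(b,(400,400))]))
E
```

```text
clock: 11.88
eef_pos: [0.4718, 0.0222, 0.2766]
tool_rot: [-0.694, 0.719, -0.021, -0.032]
ft_force: [0.3, -0.5, 0.3]
grip_width: 0.056
```

View pics/f.png

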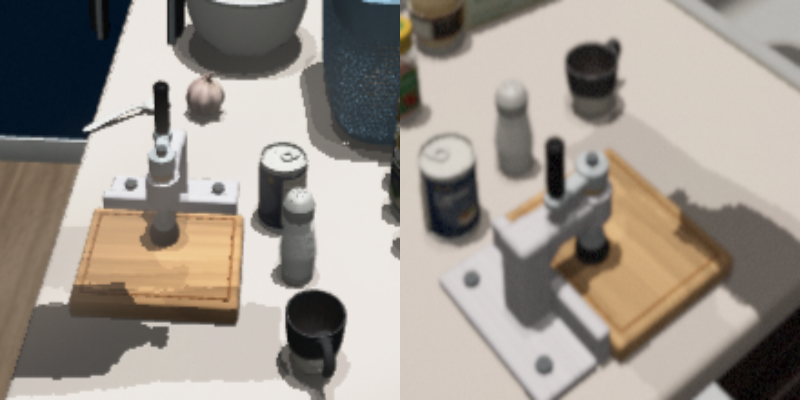

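The pad is down on the board, the board is flush on the fence, and the salt shaker, tin and mug are undisturbed. The hand is clear.

```bash
python3 -c "from workcell import order;print(order.job_done())"
```

```text
the job is handed in; nothing more can be done
None
```

The board is home against the fence and clamped, and I handed the job in at about 12 s on the robot's clock. The interface gave no verdict.

- **Board:** I pushed it with both open fingers until it stopped on the fence, with a final push of about 19 N. The stop was at the y position I had predicted. The picture afterwards put the board square to within about 0.01 rad and about 2 mm off centre sideways.
- **Crank start:** The handle began at about 3.2 rad, not 0. This fitted the post's measured height.
- **Clamping:** I led the handle round from there. Free drag was about 8.2 N, and the pad seemed to touch at about 6.95 rad. I stopped at about 7.78 rad with 11.9 N on the handle, which is 3.7 N above free drag.
- **Clamp force:** The handle force suggests about 65 N and the turn after touch about 80 N. They disagree a little, but both are inside the 40 to 115 N range.
- **Last check:** The final pictures show the pad on the board, the board flush on the fence, and the salt shaker, tin and mug apparently undisturbed. The gripper was clear and the wrist force was near zero.

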